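# Proof-pull strap hooks on a spring tester

## Robot

A 6-joint arm with a two-finger parallel gripper is mounted at the origin on the work surface. World frame = base frame: x ahead of the robot, y to its left, z up, the work surface at z = 0. Lengths are in mm, angles in degrees, forces in N, time in s.
With the tool pointing down it reaches from about 400 to 925 mm from the base axis. Payload 12.5 kg.
Tool frame: the origin (TCP) lies where the fingers leave the gripper's body, on its centre line; the fingertips stand 78 mm ahead of it and the grasp point (between the pads) lies 59 mm ahead of it; z points along the fingers, y is the line along which they close (so a half turn about z gives the same grasp; the last joint's range is limited). The gripper opens to 95 mm and grips with 3 to 60 N. Pads are 20 mm wide; open, the fingers measure 119 mm over their backs; the gripper's body (75 mm by 180 mm) begins 59 mm behind the grasp point.
Start: joints at [63.621, 28.126, 89.318, -0, 62.55, -6.05], TCP at [217.108, 586.09, 292.261] pointing down, gripper open.
Joint ranges: [-177.58, 177.58], [-47.91, 125.51], [2.72, 160], [-65.01, 245.01], [3.68, 167.84], [-153.87, 153.87]. Speed limits (degrees/s): [127.2, 127.2, 159.86, 180, 180, 180].

## Interface

Orientations are given as a 3x3 rotation matrix whose columns are the frame's x, y, z axes.
In Python, from rig import manip, read_camera, job_done, spot_in gives the robot as it stands. Calls block until the motion is done:
- manip.move_to(position, orientation): joint-space move of the TCP to a pose.
- manip.servo_line(position, orientation=None, velocity=150): straight line of the TCP; orientation=None keeps the orientation; velocity is the mean speed in mm/s.
- manip.move_j(angles): joint-space move.
- manip.command_gripper(opening, force=None): opening from 0.0 (shut) to 1.0 (fully open); force is the grip in N (None keeps the last); returns when the fingers have stopped.
- manip.hold(seconds).
- manip.inverse_kinematics(position, orientation): joint angles nearest the present ones, or None.
- manip.get_obs(): the state.
- read_camera(name): name is "scene" or "top"; returns a dict with "image" (400x640x3 uint8, red, green, blue), "camera_matrix" (3x3 intrinsics, pixels), "k1" (the pictures are not rectified: a ray, as slopes to the right and down, at radius r is drawn at 1 + k1 r^2 times it, then the intrinsics apply), "origin" and "rotation" of the camera in the world. Camera axes: x right, y up, looking along -z (the intrinsics and any distortion apply to the point x, -y, -z); pixel columns grow to the right and rows downward; lengths in mm; the calibration is good to about 2 mm. A picture is of the moment at which its call begins. There is no depth.
A pose or a line that the arm cannot do raises manip.IKError and nothing moves.
- job_done(): hands the job in; it is judged then, once.
Trained networks look in the newest picture that a camera, given by its name, has taken for a name from the list of things; names that differ only in an ending like _2 or _b are one class to them, and where a whole thing is asked for, a point or a joint stands for the part that bears it (a point fixed in the world has none). Each returns a list of dicts, best first, with "confidence" (0 to 1); they miss things now and then, are a little off and sometimes report something else, mostly with a low value. They report only what shows in the picture. A call takes as long as a camera call. They do not tell look-alikes from the thing itself.
- spot_in(target, camera): "point" ([column, row] in pixels, amid what is visible of it).
The state is a dict: "clock": time; "qpos": joint angles; "joint_vel": joint speeds; "effort": joint torques, N m; "ee_pos": TCP position; "eef_rot": TCP orientation; "wrist_force": force on the tool from outside, world axes, zero at the start; "ft_torque": the same for the moment, N m; "finger_gap": opening from 0.0 (shut) to 1.0 (fully open); "grasp_force": force on a finger pad.
Only numpy, scipy, OpenCV 4.12 (cv2) and the standard library are available. Lean on these libraries where they do the work, as an engineer would, in place of code of your own. Each camera call takes 0.05 s, during which the arm holds its last target. There are 200 camera calls.

## Task

Proof-test the strap hooks in the blue parts bin, two or three of them: slide the spring tester's orange lock off, then take the hooks one at a time, working up from yellow through green to red (a colour may be missing), hang each by its strap loop on the tester's upright draw hook and pull it towards the open end of the bed until the pointer stands in the band of its own colour; keep it there for at least three seconds, and never pull a hook well beyond its band. Lay each tested hook flat in the felt-lined wooden tray. When all are in the tray and the pointer is back at zero, slide the lock on again; leave the other tools on the bench where they are.

Things in the scene. Friction and masses are not known exactly. Their poses are not given: they have to be found in the camera images.
- tester: spring pull tester, fixed. Origin: on the bench under the draw hook's zero position; -x is the pull direction (roughly towards the robot). Grey base plate 355 x 90 x 12 mm centred on the origin. Bed: two metal rails from x = -175 to +20 mm, top 26 mm above the bench, 54 mm wide over all, 12 mm slot between
- scale_zero (a point): zero of the white scale on top of the tester's blue housing (housing: tester x = 28 to 176 mm, 64 mm wide, top 62 mm above the bench). At joint draw = d the pointer's black cross bar stands d nearer the robot (tester -x) than this point. Painted bands, 10 mm long in x: yellow centred on d = 30 mm, green on 52, red on 74
- draw (a joint): travel in m of the sprung draw slide (draw hook and pointer) along the tester's -x, 0 at rest, stop at 0.095. Spring force 1.5 N at 0, 6 N at yellow (0.030), 9.3 N at green (0.052), 12.6 N at red (0.074); a dashpot adds 80 N per m/s, so it creeps home in 2 to 3 s if let go. It cannot be drawn while the lock is on
- draw_hook (a point): on the draw hook 32 mm above the bench: where the centre of a loop lying flat on the bed comes to be. The hook is an upright steel prong, diameter 6 mm, rising through the slot to 51 mm above the bench, tip leaning 3 mm to the housing; moves with joint draw. A strap loop (opening 16 x 22 mm) drops over it from above with 5 mm play each way in x
- lock (a joint): transit lock, m: 0 = on (bolt blocks the draw slide), 0.018 = off. Slides across the housing, off is towards the tester's +y; friction 2 N, stays where left; the bolt enters only with the pointer back at zero
- lock_tab (a point): centre of the orange lock tab, 12 (x) x 14 (y) x 24 mm high, standing on the housing's top (62 to 86 mm above the bench), 48 mm from the tester's origin in +x, at y = -9 mm when on, +9 mm when off
- bin: open blue parts bin fixed to the bench, 260 (x) x 330 (y) x 35 mm high, walls and floor 4 mm; origin under its centre. It may stand on either side of the tester. It also holds small brass and steel parts (key cups, thumb rest, hinge rod, screw) that may be moved
- tray: open wooden tray with grey felt floor, fixed, 220 (x) x 240 (y) x 22 mm high, walls and floor 4 mm; origin under its centre. It stands on the side that the bin does not
- yellow: strap hook with yellow grip sleeve, None if absent. 99 mm long, 12 mm thick, 50 g, same either face up. Origin: under the centre of the sleeve (34 x 14 x 12 mm). +x: steel strap loop (x = 25 to 51 mm, 32 wide, bars 5 wide, 8 high); -x: J snap hook (26 wide, to x = -51). Starts flat in the bin, loop away from the robot within 40 degrees. Tested to the yellow band, 30 mm
- green: strap hook with green grip sleeve, None if absent. 99 mm long, 12 mm thick, 50 g, same either face up. Origin: under the centre of the sleeve (34 x 14 x 12 mm). +x: steel strap loop (x = 25 to 51 mm, 32 wide, bars 5 wide, 8 high); -x: J snap hook (26 wide, to x = -51). Starts flat in the bin, loop away from the robot within 40 degrees. Tested to the green band, 52 mm
- red: strap hook with red grip sleeve, None if absent. 99 mm long, 12 mm thick, 50 g, same either face up. Origin: under the centre of the sleeve (34 x 14 x 12 mm). +x: steel strap loop (x = 25 to 51 mm, 32 wide, bars 5 wide, 8 high); -x: J snap hook (26 wide, to x = -51). Starts flat in the bin, loop away from the robot within 40 degrees. Tested to the red band, 74 mm
- yellow_loop (a point): centre of the opening (16 mm in x, 22 mm in y) of the yellow strap hook's strap loop, 38 mm from the hook's origin along its +x and 6 mm up; None if absent
- green_loop (a point): centre of the opening (16 mm in x, 22 mm in y) of the green strap hook's strap loop, 38 mm from the hook's origin along its +x and 6 mm up; None if absent
- red_loop (a point): centre of the opening (16 mm in x, 22 mm in y) of the red strap hook's strap loop, 38 mm from the hook's origin along its +x and 6 mm up; None if absent
- puck: loose bystander, not to be disturbed: black rubber bench block, diameter 90, 28 mm high; origin under its centre
- pliers: loose bystander, not to be disturbed: pliers with red handles, 175 mm long, 17 mm high; origin under the middle, jaws to +x
- screwdriver: loose bystander, not to be disturbed: screwdriver with orange handle, 170 mm, lying along its x
- oil: loose bystander, not to be disturbed: small amber oil bottle, diameter 36, 90 mm high; origin under its centre
- greasetin: loose bystander, not to be disturbed: white tin with green lid, diameter 56, 26 mm high; origin under its centre
There are look-alikes about, which are no part of the job. What is shaped like the green but purple is not meant.

How it is judged:
By the outcome, as a careful person would: the job done as asked, in the order asked, and still so for the second after the job is handed in, with the robot touching nothing.
Of yellow, green, red only 2 to 3 are there at a start; the rules pass over those that are not, and their reading is None.
At some moment in a run one of yellow, green, red may be knocked a few centimetres aside while the robot is not near it.
Once in a run the grip may slacken for a moment while it holds something.
It also fails if it takes over 210 s, if anything falls off the work surface, if the arm or the gripper's body presses on something with over 40 N, if the wrist force passes 120 N, or if a joint passes its speed limit or range.

## Working session

There is one attempt and no reset: what is moved stays moved. The work goes in short steps, each a Python script; the robot and the scene stay as the last script left them, time stands still between calls to the robot, and variables do not carry over. Pictures are saved under pics/ and viewed, at most 14 in all, crops included, and the job is handed in when it is done.

```bash
ls; mkdir -p pics; cat > h.py <<'E'
import numpy as np, cv2
from rig import manip, read_camera, job_done, spot_in
def cam(n): return read_camera(n)
def save(im,name): cv2.imwrite('pics/'+name,cv2.cvtColor(im,cv2.COLOR_RGB2BGR))
def ray(c,px):
    K=np.array(c['camera_matrix']);k1=c['k1']
    d=np.array([(px[0]-K[0,2])/K[0,0],(px[1]-K[1,2])/K[1,1]])
    p=cv2.undistortPoints(np.array([[px]],float),K,np.array([k1,0,0,0.]))[0,0]
    R=np.array(c['rotation']);v=R@np.array([p[0],-p[1],-1.])
    return np.array(c['origin'],float),v/np.linalg.norm(v)
def onz(c,px,z):
    o,v=ray(c,px);return o+v*(z-o[2])/v[2]
def tri(c1,p1,c2,p2):
    o,v=ray(c1,p1);q,w=ray(c2,p2)
    A=np.stack([v,-w],1);s=np.linalg.lstsq(A,q-o,rcond=None)[0]
    a=o+v*s[0];b=q+w*s[1];return (a+b)/2,np.linalg.norm(a-b)
def proj(c,P):
    R=np.array(c['rotation']);q=R.T@(np.asarray(P,float)-np.array(c['origin']))
    x=q[0]/-q[2];y=-q[1]/-q[2];f=1+c['k1']*(x*x+y*y);K=np.array(c['camera_matrix'])
    return np.array([K[0,0]*x*f+K[0,2],K[1,1]*y*f+K[1,2]])
E
python3 - <<'E'
from h import *
C={n:cam(n) for n in('scene','top')}
for n,c in C.items():
    save(c['image'],n+'0.png');print(n,np.round(c['origin']),np.round(c['rotation'],2).tolist(),c['k1'],np.array(c['camera_matrix'])[0,0])
for t in 'yellow green red yellow_loop green_loop red_loop scale_zero draw_hook lock_tab tester bin tray puck pliers screwdriver oil greasetin'.split():
    for n in C:
        print(t,n,[(np.round(d['point']).tolist(),round(d['confidence'],2)) for d in spot_in(t,n)][:3])
print(manip.get_obs()['clock'],manip.get_obs()['finger_gap'])
E
```

```text
pics
scene [1210.  793.  856.] [[-0.75, -0.4, 0.53], [0.66, -0.46, 0.6], [0.01, 0.8, 0.61]] -0.05226697747302586 478.579853908121
top [ 421.   26. 1481.] [[-0.01, 1.0, -0.09], [-1.0, -0.02, -0.02], [-0.02, 0.09, 1.0]] -0.11234038548008612 457.80340569845526
yellow scene [([352.0, 273.0], 0.81)]
yellow top [([424.0, 191.0], 0.74), ([337.0, 175.0], 0.72), ([266.0, 188.0], 0.53)]
green scene [([389.0, 313.0], 0.72), ([491.0, 275.0], 0.52)]
green top [([192.0, 264.0], 0.69), ([221.0, 182.0], 0.47), ([337.0, 173.0], 0.28)]
red scene [([270.0, 232.0], 0.29)]
red top []
yellow_loop scene [([352.0, 270.0], 0.61)]
yellow_loop top [([266.0, 191.0], 0.47)]
green_loop scene [([390.0, 307.0], 0.83), ([487.0, 275.0], 0.82)]
green_loop top [([222.0, 187.0], 0.55), ([190.0, 260.0], 0.46)]
red_loop scene []
red_loop top []
scale_zero scene [([271.0, 233.0], 0.59), ([382.0, 290.0], 0.18)]
scale_zero top [([335.0, 174.0], 0.73)]
draw_hook scene [([230.0, 240.0], 0.63)]
draw_hook top [([339.0, 170.0], 0.49)]
lock_tab scene []
lock_tab top []
tester scene [([270.0, 233.0], 0.96)]
tester top [([339.0, 173.0], 0.92)]
bin scene [([380.0, 287.0], 0.72)]
bin top [([244.0, 191.0], 0.59)]
tray scene [([246.0, 183.0], 0.86), ([355.0, 272.0], 0.62)]
tray top [([421.0, 192.0], 0.82)]
puck scene [([201.0, 225.0], 0.68)]
puck top [([385.0, 126.0], 0.85)]
pliers scene [([293.0, 161.0], 0.88)]
pliers top [([420.0, 263.0], 0.63), ([222.0, 182.0], 0.44)]
screwdriver scene [([430.0, 244.0], 0.92)]
screwdriver top [([242.0, 258.0], 0.79)]
oil scene [([290.0, 298.0], 0.89)]
oil top [([270.0, 126.0], 0.64)]
greasetin scene [([263.0, 291.0], 0.64)]
greasetin top [([293.0, 122.0], 0.75)]
1.8 1.0005555751282285
```

```bash
python3 - <<'E'
import cv2
a=cv2.imread('pics/scene0.png');b=cv2.imread('pics/top0.png')
cv2.imwrite('pics/s1.png',cv2.resize(a[140:350,180:460+60],None,fx=2.35,fy=2.35,interpolation=cv2.INTER_CUBIC))
cv2.imwrite('pics/t1.png',cv2.resize(b[90:290,170:470],None,fx=2.66,fy=2.66,interpolation=cv2.INTER_CUBIC))
E
```

```text
(no output)
```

View pics/s1.png

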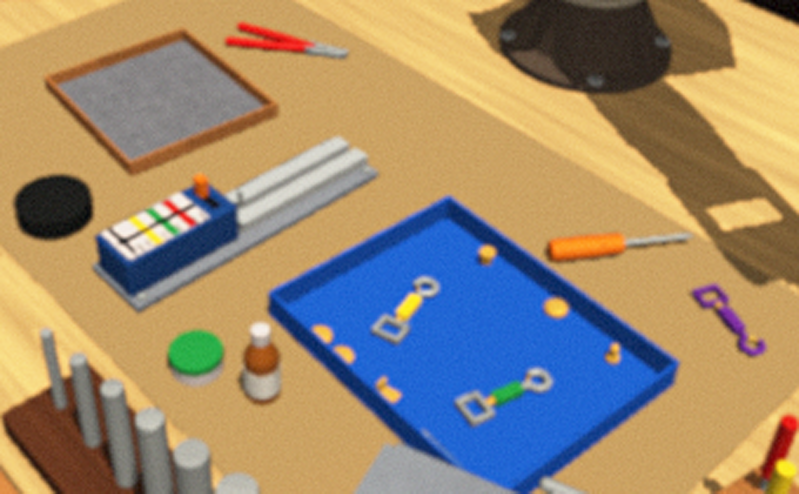

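View pics/t1.png

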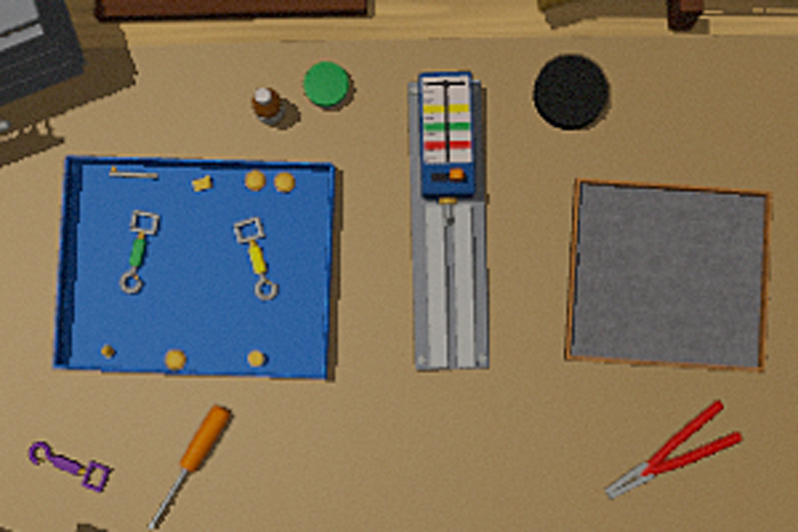

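The top picture shows the bin at +y, holding a yellow hook at pixel (267,187) and a green one at (221,185). There is no red hook. The purple hook at (196,264) is a look-alike on the bench and is rejected. The brass parts at (266,157), (277,158), (236,225) and (267,225) could also pass for yellow, but they have no loop. The lock tab at (342,155) is on its -y side, so it is on. Next I'll measure the hooks, the tester and the tray in both views.

```bash
cat > meas.py <<'E'
from h import *
from scipy.optimize import minimize
def hsv(c): return cv2.cvtColor(c['image'],cv2.COLOR_RGB2HSV)
HUE={'yellow':(24,34),'green':(50,75)}
def comp(m,seed,r=8):
    n,l,s,ce=cv2.connectedComponentsWithStats(m.astype(np.uint8),connectivity=8)
    best=[i for i in range(1,n) if s[i,4]>=6 and np.hypot(*(ce[i]-seed))<r]
    return None if not best else l==max(best,key=lambda i:s[i,4])
def blob(c,col,seed,r=12):
    H=hsv(c);lo,hi=HUE[col]
    return comp((H[...,0]>=lo)&(H[...,0]<=hi)&(H[...,1]>130)&(H[...,2]>60),seed,r)
def cen(m):
    y,x=np.nonzero(m);return np.array([x.mean(),y.mean()])
def hull(pts,S=4):
    im=np.zeros((400*S,640*S),np.uint8)
    h=cv2.convexHull(np.round((np.array(pts)+.5)*S).astype(np.int32).reshape(-1,1,2))
    cv2.fillConvexPoly(im,h,1);return im>0
def box(x0,x1,y0,y1,z0,z1): return np.array([[x,y,z] for x in(x0,x1) for y in(y0,y1) for z in(z0,z1)],float)
def place(P,x,y,a):
    c,s=np.cos(a),np.sin(a);return np.array(P)@np.array([[c,s,0],[-s,c,0],[0,0,1]])+[x,y,0]
E
python3 - <<'E'
from meas import *
T,S=cam('top'),cam('scene')
for col,a,b in(('yellow',(267,187),(353,271)),('green',(221,185),(395,306))):
    mt,ms=blob(T,col,a),blob(S,col,b)
    print(col,mt is not None and (mt.sum(),cen(mt)),ms is not None and (ms.sum(),cen(ms)))
    if mt is not None and ms is not None: print(' tri',tri(T,cen(mt),S,cen(ms)),'z12',onz(T,cen(mt),12))
    # whole hook: not blue near
    for n,c,sd in(('T',T,a),('S',S,b)):
        H=hsv(c);nb=~((H[...,0]>100)&(H[...,0]<128)&(H[...,1]>110))
        m=comp(nb,sd,12)
        if m is None: print('none');continue
        y,x=np.nonzero(m);P=np.array([onz(c,p,6) for p in zip(x,y)])[:,:2]
        mu=P.mean(0);w,v=np.linalg.eigh(np.cov((P-mu).T));d=v[:,1]*np.sign(v[0,1]);t=(P-mu)@d
        print(' ',n,len(x),mu,np.degrees(np.arctan2(d[1],d[0])),t.min(),t.max(),'mid',mu+d*(t.min()+t.max())/2)
# tab
for n,c,sd in(('T',T,(342,155)),('S',S,(265,219))):
    H=hsv(c);m=comp((H[...,0]>=5)&(H[...,0]<=18)&(H[...,1]>170)&(H[...,2]>100),sd,10)
    print('tab',n,None if m is None else (m.sum(),cen(m)))
    if n=='T':p=cen(m)
    elif m is not None: print(tri(T,p,S,cen(m)),'z86',onz(T,p,86))
# housing
M={}
for n,c,sd in(('T',T,(338,143)),('S',S,(250,232))):
    H=hsv(c);m=comp((H[...,0]>100)&(H[...,0]<128)&(H[...,1]>110),sd,16)
    y,x=np.nonzero(m);M[n]=hull(list(zip(x,y)));print('housing',n,m.sum(),x.min(),x.max(),y.min(),y.max())
B=box(28,176,-32,32,12,62)
def iou(n,c,q):
    h=hull([proj(c,P) for P in place(B,*q)]);return (h&M[n]).sum()/(h|M[n]).sum()
q0=[0,0,0];g=onz(T,(338,143),62);q0=[g[0]-100,g[1],0.]
for use in(['T'],['S'],['T','S']):
    r=minimize(lambda q:-sum(iou(n,{'T':T,'S':S}[n],(q[0],q[1],q[2]/100)) for n in use),[q0[0],q0[1],0],method='Nelder-Mead',options=dict(initial_simplex=[[q0[0]+a,q0[1]+b,e] for a,b,e in((-6,-6,-3),(8,0,0),(0,8,0),(0,0,5))],xatol=.1,fatol=1e-4))
    print('tester',use,r.x[:2],np.degrees(r.x[2]/100),r.fun)
for nm,p in(('baseL',(416,369)),('baseR',(489,370)),('hook',(449,216))):
    p=(170+p[0]/2.66,90+p[1]/2.66);print(nm,onz(T,p,12 if nm!='hook' else 45))
for nm,ps in(('tray',((580,180),(770,193),(763,370),(567,358))),):
    print(nm,[onz(T,(170+p[0]/2.66,90+p[1]/2.66),22).round().tolist() for p in ps])
print('bin',[onz(T,(170+p[0]/2.66,90+p[1]/2.66),35).round().tolist() for p in((65,158),(335,165),(333,380),(54,368))])
E
```

```text
yellow (np.int64(42), array([266.35714286, 187.02380952])) (np.int64(46), array([353.76086957, 269.69565217]))
 tri (array([575.42754276, 218.46620973,  11.76808859]), np.float64(0.5779323521559578)) z12 [575.20512874 218.6463936   12.        ]
  T 171 [579.15025104 220.59473389] 15.721280812447757 -54.724051422481075 48.294335015916616 mid [576.05565691 219.72364237]
  S 285 [578.02743578 216.60082075] 15.653008987937106 -57.118973913745876 48.65677666193772 mid [573.95325441 215.45922463]
green (np.int64(40), array([221.2  , 184.525])) (np.int64(58), array([395.79310345, 306.60344828]))
 tri (array([586.18392155, 366.50160702,  11.02573265]), np.float64(0.7467389204487781)) z12 [585.83541985 366.56540988  12.        ]
  T 158 [590.00567197 367.34573141] -13.545055074873197 -55.13787526705897 47.84665920887058 mid [586.46146271 368.19956899]
  S 338 [590.07785812 362.74332396] -12.62452561316102 -56.91465194592375 47.420614673604 mid [585.44560675 363.78083694]
tab T (np.int64(14), array([341.14285714, 155.07142857]))
tab S (np.int64(49), array([265.10204082, 218.2244898 ]))
(array([664.91083746, -23.24040347,  75.97167509]), np.float64(1.125617006307273)) z86 [662.73483807 -22.52311852  86.        ]
housing T 235 328 348 125 164
housing S 880 222 280 221 264
tester ['T'] [606.19532044 -14.44787399] 0.35544603957189963 -0.5321735877291432
tester ['S'] [612.82329791 -21.16111738] 1.6944035175666574 -0.8348630113616978
tester ['T', 'S'] [616.71113834 -14.8703277 ] 1.4949512224034562 -1.3526540516567676
baseL [437.91870612  26.50749403  12.        ]
baseR [435.382019   -61.28431643  12.        ]
hook [618.32693824 -15.55179604  45.        ]
tray [[663.0, -176.0, 22.0], [644.0, -408.0, 22.0], [429.0, -391.0, 22.0], [448.0, -154.0, 22.0]]
bin [[699.0, 450.0, 35.0], [684.0, 120.0, 35.0], [426.0, 125.0, 35.0], [444.0, 461.0, 35.0]]
```

```bash
python3 - <<'E'
from h import *
ims=[]
for n in('top','scene'):
    ims.append(np.mean([cam(n)['image'].astype(float) for _ in range(6)],0).astype(np.uint8))
np.savez('avg.npz',top=ims[0],scene=ims[1])
a=cv2.resize(ims[0][114:234,318:358],None,fx=5,fy=5,interpolation=cv2.INTER_CUBIC)
b=cv2.resize(ims[1][190:275,215:345],None,fx=4.5,fy=4.5,interpolation=cv2.INTER_CUBIC)
o=np.zeros((600,790,3),np.uint8);o[:,:200]=a;o[:b.shape[0],204:204+b.shape[1]]=b
save(o,'test2.png')
E
```

```text
(no output)
```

View pics/test2.png

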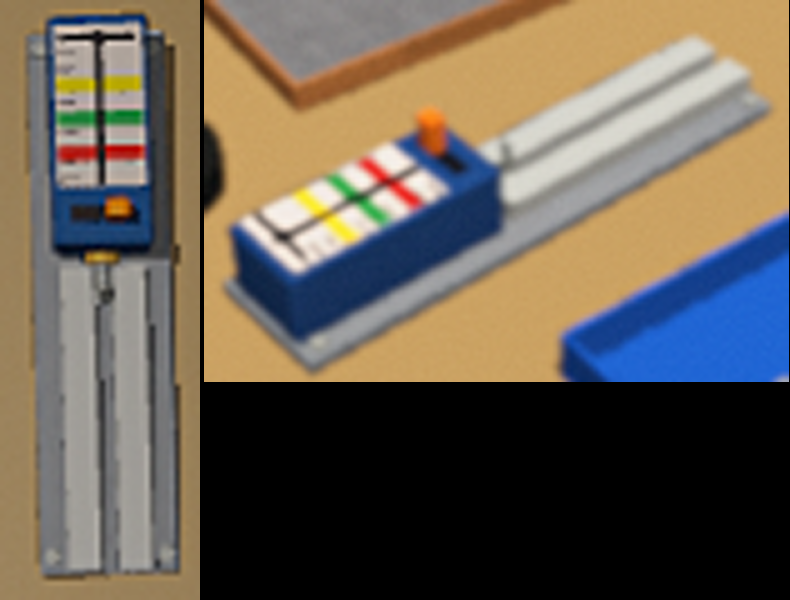

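The crop shows the tester clearly: housing corners, base corners, draw hook at about (338,172) top, orange tab on the -y side, and the pointer at zero. I'll fit the tester pose from these corners.

```bash
python3 - <<'E'
from meas import *
from scipy.optimize import least_squares
T,S=cam('top'),cam('scene')
D=[(T,[((176,32,62),(47,17)),((176,-32,62),(148,13)),((28,-32,62),(155,243)),((28,32,62),(56,252)),((-177.5,45,12),(43,576)),((-177.5,-45,12),(179,571)),((48,-9,86),(119,208)),((0,0,51),(106,295))],lambda u:(318+(u[0]+.5)/5-.5,114+(u[1]+.5)/5-.5)),
(S,[((176,-32,62),(233,229)),((176,32,62),(296,282)),((28,32,62),(498,172)),((176,32,12),(293,341)),((177.5,45,12),(313,366)),((-177.5,45,12),(771,103)),((177.5,-45,12),(225,288)),((48,-9,74),(431,131))],lambda u:(215+(u[0]-203.5)/4.5-.5,190+(u[1]+.5)/4.5-.5))]
def res(q,use):
    r=[]
    for i in use:
        c,L,f=D[i]
        P=place([p for p,_ in L],q[0],q[1],q[2]/100)
        r+=[proj(c,p)-f(u) for p,(_,u) in zip(P,L)]
    return np.concatenate(r)
for use in([0],[1],[0,1]):
    r=least_squares(res,[616,-16,0],args=(use,),loss='soft_l1');print(use,r.x[:2],np.degrees(r.x[2]/100),np.round(res(r.x,use),1).tolist())
# tray plane edges from avg image: brown rim
A=np.load('avg.npz')
print(manip.get_obs()['clock'])
E
```

```text
[0] [614.54725779 -15.03745108] 0.6429256270777254 [0.0, -0.1, 0.0, 0.1, 0.2, 0.3, -0.5, -0.9, -0.3, 0.4, 0.7, 0.6, 0.1, -0.1, -0.1, -0.5]
[1] [617.5915509  -13.67324645] 1.1326065824211244 [-1.5, -0.4, -0.9, 0.8, 1.6, -0.8, 1.8, 2.4, -0.1, -0.1, 0.1, -0.6, -0.7, -1.2, 0.4, 0.5]
[0, 1] [615.69836192 -14.75621292] 0.8398754755188135 [-0.3, -0.4, -0.3, -0.2, 0.0, -0.1, -0.6, -1.3, -0.2, 0.0, 0.7, 0.2, -0.1, -0.5, -0.2, -0.8, -1.2, -1.2, -0.7, 0.0, 1.8, -1.3, 1.9, 1.7, -0.0, -0.8, 0.5, -0.9, -0.4, -2.0, 0.7, -0.0]
2.6
```

```bash
cat > act.py <<'E'
from meas import *
TX,TY,TA=615.2,-14.9,np.radians(0.8)
def tw(x,y,z=0): return place([[x,y,z]],TX,TY,TA)[0]
def Rd(a):   # tool down, x axis along +-heading a so that pads close across it; pick nearer joint 6
    out=[]
    for s in(0,np.pi):
        x=np.array([np.cos(a+s),np.sin(a+s),0]);z=np.array([0,0,-1.]);out.append(np.stack([x,np.cross(z,x),z],1))
    return out
def pose(tip,a,kind='line',v=150,R=None):
    """fingertips' centre to tip with heading a"""
    cur=np.array(manip.get_obs()['eef_rot'])
    R=max(Rd(a),key=lambda r:np.trace(r.T@cur)) if R is None else R
    p=np.asarray(tip,float)+[0,0,78]
    (manip.servo_line(p,R,v) if kind=='line' else manip.move_to(p,R))
def o(*k):
    ob=manip.get_obs();return [np.round(ob[i],3).tolist() for i in k]
def st(m=''): print(m,*o('clock','ee_pos','wrist_force','finger_gap','grasp_force'))
E
python3 - <<'E'
from act import *
st('start');print(o('eef_rot'))
t=tw(48,-9)
# fingers close along y: heading = tester x
pose((t[0],t[1],150),TA,'j');st('above')
manip.command_gripper(0.45)
pose((t[0],t[1],67),TA,v=120);st('down')
manip.command_gripper(0.0,6);st('grip')
b0=np.array(manip.get_obs()['wrist_force'])
for k in range(1,23):
    t=tw(48,-9+k);pose((t[0],t[1],67),TA,v=40)
    f=np.array(manip.get_obs()['wrist_force'])-b0
    if k>12: print(k,f.round(1))
    if k>15 and abs(f[1])>6: break
st('slid')
manip.command_gripper(0.45,6)
pose((t[0],t[1],150),TA);st('up')
C=[cam('top')['image'][110:180,318:358],cam('scene')['image'][195:265,225:300]]
save(np.hstack([cv2.resize(c,None,fx=5,fy=5) for c in C]),'lock.png')
E
```

```text
start 2.6 [217.106, 586.086, 292.27] [-0.123, 0.249, -0.588] 0.999 0.0
[[[-0.938, 0.347, 0.0], [0.347, 0.938, 0.0], [-0.0, 0.0, -1.0]]]
above 5.275 [663.314, -22.437, 228.116] [0.277, 0.204, -0.162] 1.0 0.0
down 7.117 [663.635, -23.262, 145.644] [0.419, 1.426, -0.118] 0.453 0.0
grip 7.7 [663.416, -23.301, 145.25] [0.024, -0.512, 1.882] 0.147 6.0
13 [-0.3 -1.2  4. ]
14 [ 0.8 -1.   3.7]
15 [ 0.2 -1.4  3.7]
16 [ 0.3 -1.1  3.6]
17 [0.2 0.1 3.6]
18 [-0.2 -5.4  2.4]
19 [ 0.2 -9.7  2.7]
slid 12.45 [663.277, -5.424, 145.208] [0.24, -10.186, 4.616] 0.143 6.0
up 13.858 [662.727, -4.203, 227.298] [-0.342, 0.302, -0.186] 0.451 0.0
```

View pics/lock.png

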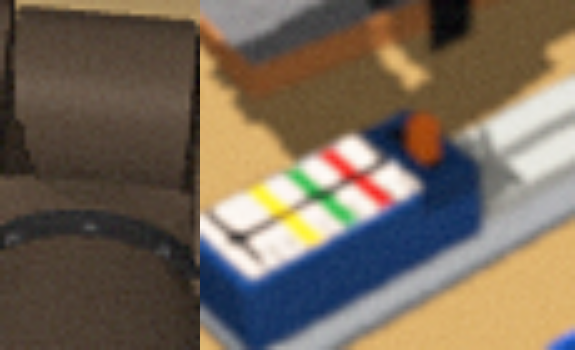

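The scene crop shows the tab at the +y end of its slot, so the lock is off. The end stop was also felt in the wrist force. Now the yellow hook.

```bash
cat >> act.py <<'E'
def find(col,st0,ss0,yaw_view='S'):
    T,S=cam('top'),cam('scene');r={}
    mt,ms=blob(T,col,st0,40),blob(S,col,ss0,45)
    if mt is not None: r['T']=(mt.sum(),cen(mt),onz(T,cen(mt),12)[:2])
    if ms is not None: r['S']=(ms.sum(),cen(ms),onz(S,cen(ms),11.5)[:2])
    for n,c in(('T',T),('S',S)):
        if n in r:
            H=hsv(c);m=comp(~((H[...,0]>100)&(H[...,0]<128)&(H[...,1]>110)),r[n][1],12)
            if m is not None:
                y,x=np.nonzero(m);P=np.array([onz(c,p,6) for p in zip(x,y)])[:,:2]
                w,v=np.linalg.eigh(np.cov(P.T));d=v[:,1]*np.sign(v[0,1]);r[n]+=(len(x),np.degrees(np.arctan2(d[1],d[0])))
    return r
E
python3 - <<'E'
from act import *
pose((480,120,180),TA,'j')
for k,v in find('yellow',(267,187),(353,271)).items(): print(k,v)
a=np.radians(15.7);x,y=575.3,218.5
S=find('yellow',(267,187),(353,271)).get('S')
if S is not None and np.hypot(*(S[1]-[353.76,269.7]))<2:
    pose((x,y,100),a,'j');manip.command_gripper(0.45)
    pose((x,y,6.5),a,v=100);st('down')
    manip.command_gripper(0,35);st('grip')
    pose((x,y,75),a,v=80);manip.hold(.3);st('up')
E
```

```text
T (np.int64(39), array([266.28205128, 186.66666667]), array([576.37133078, 218.88619878]))
S (np.int64(50), array([353.64, 269.8 ]), array([575.91494189, 218.14128716]), 287, np.float64(15.95397191252028))
down 17.025 [575.566, 218.587, 85.066] [0.209, 0.539, -0.11] 0.449 0.0
grip 17.617 [575.344, 218.494, 84.65] [-0.308, -0.23, 1.813] 0.145 35.0
up 18.925 [575.236, 218.493, 152.674] [-0.058, 0.146, -0.249] 0.143 35.0
```

```bash
python3 - <<'E'
from act import *
p=tw(-36.5,0);pose((p[0],p[1],72),TA,v=200);manip.hold(.3);st('over')
S,T=cam('scene'),cam('top')
q=tw(0,0,51);pr=proj(S,q);lp=proj(S,[*tw(1.5,0)[:2],72-2.5+6]);print(pr,lp,proj(T,q))
c=S['image'][180:260,235:340]
save(cv2.resize(c,None,fx=7,fy=7,interpolation=cv2.INTER_CUBIC),'over.png')
E
```

```text
over 20.542 [578.694, -14.901, 149.994] [0.589, 0.774, -1.05] 0.145 35.0
[282.68585835 219.41047212] [281.90270222 212.43960145] [338.65907556 171.92999272]
```

View pics/over.png

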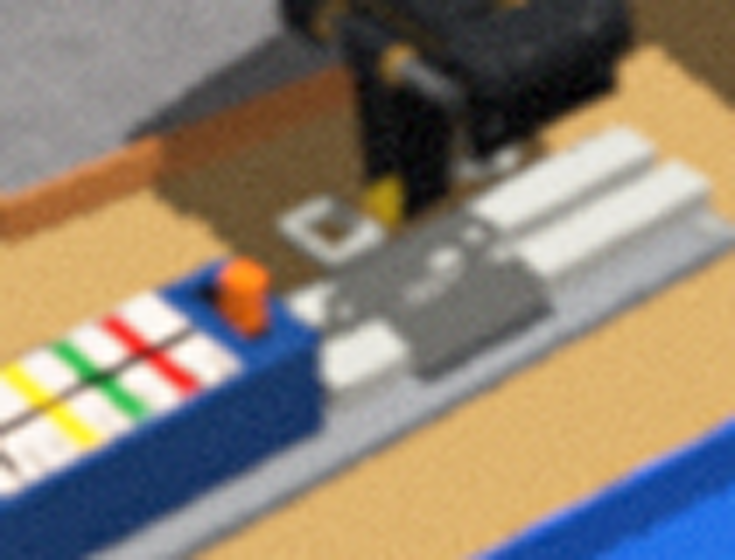

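The loop opening is at (282,212) in the scene picture, as predicted. The prong tip is at about (283,220), within a pixel or so of the model. Next I'll lower the hook with a force guard and pull it to the band.

```bash
cat >> act.py <<'E'
def lower(x,dy=0,z1=29.5):
    b=np.array(manip.get_obs()['wrist_force'])
    for z in np.arange(66,z1-.01,-4).tolist()+[z1]:
        p=tw(x,dy);pose((p[0],p[1],z),TA,v=50);f=np.array(manip.get_obs()['wrist_force'])-b
        if np.linalg.norm(f)>8: print('contact',z,f.round(1));return False
    print('lowered',f.round(1));return True
def pull(x0,target,n=60,dstep=2.,start=0):
    """step towards tester -x; returns x of tool; stops at spring force of target (N)"""
    x=x0;L=[]
    for k in range(n):
        x-=dstep;p=tw(x,0);tip=manip.get_obs()['ee_pos'][2]-78
        pose((p[0],p[1],Z),TA,v=20);ob=manip.get_obs()
        f=np.array(ob['wrist_force']);L.append((round(x,1),*f.round(1),round(ob['finger_gap'],3)))
        if f[0]>target: break
    return x,L
Z=29.5
E
python3 - <<'E'
from act import *
ok=lower(-36.5);st()
if ok:
    x,L=pull(-36.5,4.0,12)
    for l in L: print(l)
    S=cam('scene')['image'][180:265,210:320]
    save(cv2.resize(S,None,fx=7,fy=7,interpolation=cv2.INTER_CUBIC),'pull1.png');st()
E
```

```text
lowered [-0.1 -1.1  0.1]
 23.408 [578.718, -15.39, 107.554] [-0.072, -0.056, -0.69] 0.143 35.0
(-38.5, np.float64(-0.0), np.float64(1.4), np.float64(-0.6), 0.14)
(-40.5, np.float64(1.0), np.float64(-0.9), np.float64(0.2), 0.141)
(-42.5, np.float64(1.7), np.float64(0.3), np.float64(-0.6), 0.141)
(-44.5, np.float64(2.4), np.float64(0.3), np.float64(-0.4), 0.144)
(-46.5, np.float64(3.2), np.float64(0.3), np.float64(-1.3), 0.144)
(-48.5, np.float64(2.6), np.float64(0.4), np.float64(0.6), 0.141)
(-50.5, np.float64(2.9), np.float64(0.5), np.float64(0.5), 0.146)
(-52.5, np.float64(3.3), np.float64(-0.8), np.float64(0.1), 0.144)
(-54.5, np.float64(4.0), np.float64(0.8), np.float64(-0.9), 0.143)
 25.708 [560.669, -15.661, 107.51] [3.519, -0.181, -0.206] 0.145 35.0
```

View pics/pull1.png

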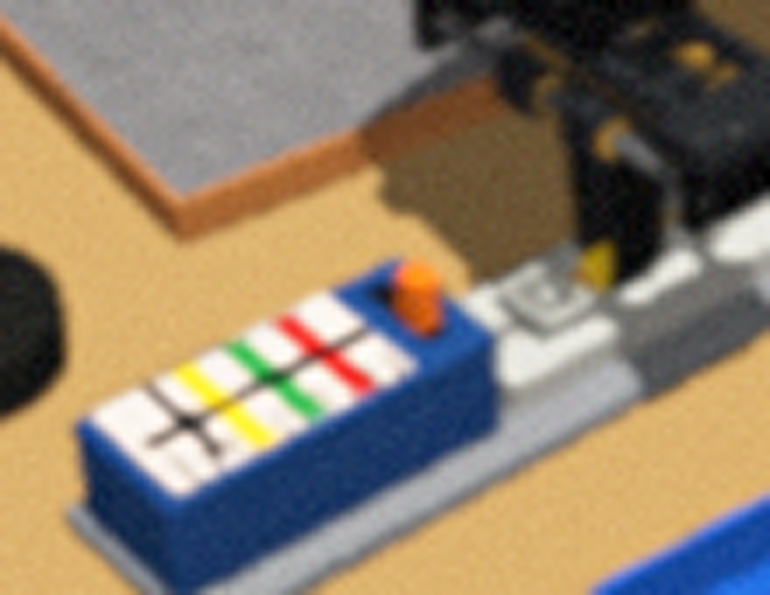

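```bash
cat >> act.py <<'E'
def pointer(n=3,view='scene'):
    cs=[cam(view) for _ in range(n)];c=cs[0];im=np.mean([k['image'].astype(np.float32) for k in cs],0)
    xs=np.arange(50,180,.5);R=[]
    for y in list(range(-16,-7,2))+list(range(8,17,2)):
        P=np.array([proj(c,tw(x,y,62)) for x in xs],np.float32)
        s=cv2.remap(im,P[None,:,0].copy(),P[None,:,1].copy(),cv2.INTER_LINEAR)[0]
        R.append(s)
    s=np.mean(R,0);r,g,b=s.T
    def pk(w): w=np.clip(w,0,None);i=w.argmax();k=slice(max(0,i-12),i+13);w=np.clip(w[k]-.4*w.max(),0,None);return (w*xs[k]).sum()/w.sum()
    R_=pk(np.minimum(r-g,r-b)*(xs<110));G_=pk(np.minimum(g-r,g-b)*(xs<140));Y_=pk((np.minimum(r,g)-b)*(xs>90))
    V=s.max(1);w=(V[(xs>75)&(xs<172)].max()-V)*((xs>75)&(xs<172));
    B=pk(w)
    k=(Y_-R_)/44
    return dict(R=R_,G=G_,Y=Y_,bar=B,d_RY=74-(B-R_)/k,d_RG=74-(B-R_)/((G_-R_)/22))
E
python3 - <<'E'
from act import *
print(pointer())
x=-54.5
x,L=pull(x,6.5,7,2.)
print(L[-1]);print(pointer());st()
E
```

```text
{'R': np.float64(87.38236844532899), 'G': np.float64(109.65382730733725), 'Y': np.float64(131.7887126285258), 'bar': np.float64(147.26602819330702), 'd_RY': np.float64(14.664310981311012), 'd_RG': np.float64(14.84624080450918)}
(-68.5, np.float64(5.4), np.float64(1.1), np.float64(-0.8), 0.148)
{'R': np.float64(87.39478956489101), 'G': np.float64(109.66069970354367), 'Y': np.float64(130.29246318885268), 'bar': np.float64(133.85740994607363), 'd_RY': np.float64(26.34344606440139), 'd_RG': np.float64(28.09225843359704)}
 27.758 [546.953, -15.85, 107.554] [5.526, 0.369, -0.674] 0.144 35.001
```

```bash
cat >> act.py <<'E'
def dwell(x,T=4.2):
    p=tw(x,0);t0=manip.get_obs()['clock'];fs=[];gs=[]
    while manip.get_obs()['clock']-t0<T:
        manip.hold(.2);ob=manip.get_obs();fs.append(ob['wrist_force'][0]);gs.append((ob['finger_gap'],ob['grasp_force']))
    g=np.array(gs);print('dwell f',min(fs),max(fs),'gap',g[:,0].min(),g[:,0].max(),'grip min',g[:,1].min());return fs
E
python3 - <<'E'
from act import *
x,L=pull(-68.5,9,1,2.);print(L[-1]);manip.hold(.3);print(pointer());fs=dwell(x);print(np.round(fs,1));print(pointer());st()
E
```

```text
(-70.5, np.float64(5.6), np.float64(0.1), np.float64(-1.4), 0.145)
{'R': np.float64(87.40066178193759), 'G': np.float64(109.6637074983846), 'Y': np.float64(132.09664218326867), 'bar': np.float64(131.63338398306325), 'd_RY': np.float64(30.456044606830716), 'd_RG': np.float64(30.289902971098677)}
dwell f 4.543863168491845 7.245822194503261 gap 0.1375810070777131 0.14760749826636194 grip min 35.00106990337372
[5.5 4.9 5.5 5.7 5.7 7.2 5.6 5.5 6.4 5.8 5.7 5.8 6.  5.8 4.5 5.6 6.5 5.9
 5.6 5.3 5.  6.1]
{'R': np.float64(87.38794324752578), 'G': np.float64(109.66914657490504), 'Y': np.float64(132.00101453745677), 'bar': np.float64(131.62257314425793), 'd_RY': np.float64(30.37324086460076), 'd_RG': np.float64(30.32364000142305)}
 33.008 [545.03, -15.883, 107.575] [6.282, 0.318, -0.597] 0.144 35.001
```

```bash
cat >> act.py <<'E'
def back(xc):
    p=tw(xc,0);pose((p[0],p[1],Z),TA,v=18);manip.hold(1.5);st('home')
    pose((p[0],p[1],50),TA,v=40);st('lift1');pose((p[0],p[1],80),TA,v=100);st('lift')
def tray(x,y):
    pose((x,y,80),TA,v=200);pose((x,y,8.),TA,v=80);st('in tray');manip.command_gripper(.4);pose((x,y,110),TA,v=150)
E
python3 - <<'E'
from act import *
back(-35.0);print(pointer());tray(548,-235)
pose((480,60,190),TA,'j');st()
for k,v in find('green',(221,185),(395.8,306.6)).items(): print(k,v)
T=cam('top')['image'];S=cam('scene')['image']
a=T[120:250,170:470];b=S[140:350,180:500]
a=cv2.resize(a,(600,260));b=cv2.resize(b,(500,328));o_=np.zeros((590,600,3),np.uint8);o_[:260]=a;o_[260:588,:500]=b
save(o_,'mid.png')
E
```

```text
home 36.633 [580.198, -15.392, 107.494] [-0.165, 0.151, -0.553] 0.144 35.0
lift1 37.3 [580.185, -15.382, 128.083] [0.154, 0.056, -0.816] 0.145 35.0
lift 37.75 [580.16, -15.365, 158.054] [-0.576, -0.96, -0.286] 0.146 35.0
{'R': np.float64(87.40024959726925), 'G': np.float64(109.66020725812153), 'Y': np.float64(131.78198705305275), 'bar': np.float64(160.2025278727832), 'd_RY': np.float64(1.823910739997757), 'd_RG': np.float64(2.047925945606508)}
in tray 40.208 [548.186, -235.111, 86.421] [-0.764, -0.39, -0.314] 0.144 35.0
 42.883 [480.467, 59.337, 267.629] [-0.344, -0.471, -0.056] 0.399 0.0
T (np.int64(39), array([221.15384615, 184.51282051]), array([585.87792088, 366.71803964]), 161, np.float64(-13.569594912436695))
S (np.int64(58), array([395.79310345, 306.60344828]), array([586.80455001, 366.47910612]), 341, np.float64(-12.663848019230832))
```

View pics/mid.png

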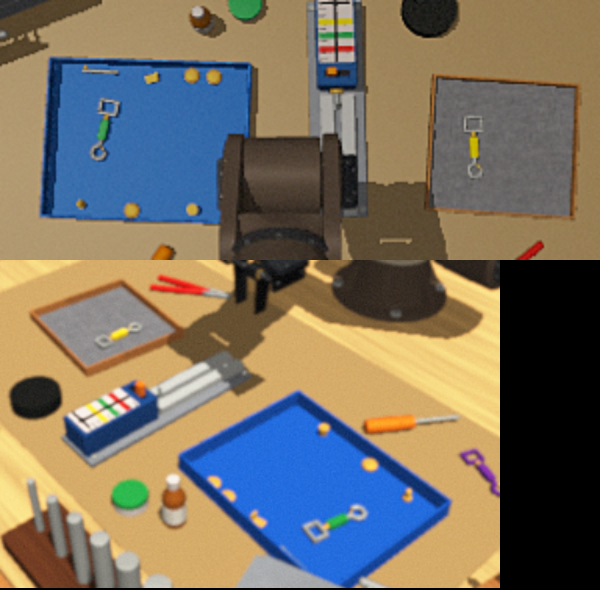

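The picture shows the yellow hook lying flat in the tray at about (474,148) in the top half, and green unmoved in the bin. Next: pick green, check over the prong, lower, and pull in small steps.

```bash
python3 - <<'E'
from act import *
a=np.radians(-13.1);x,y=586.2,366.5
pose((x,y,100),a,'j');pose((x,y,6.5),a,v=100)
manip.command_gripper(0,35);st('grip')
pose((x,y,75),a,v=80);st('up')
p=tw(-35.5,0);pose((x-20,y-120,75),TA,v=200);pose((p[0],p[1],72),TA,v=200);manip.hold(.3);st('over')
S=cam('scene');print(proj(S,tw(0,0,51)),proj(S,[*tw(2.5,0)[:2],75.5]),pointer())
save(cv2.resize(S['image'][180:260,235:340],None,fx=7,fy=7,interpolation=cv2.INTER_CUBIC),'over2.png')
E
```

```text
grip 45.967 [586.255, 366.516, 84.746] [-0.772, -0.404, 2.851] 0.145 35.0
up 46.975 [586.026, 366.401, 152.46] [-0.253, 0.371, -0.722] 0.146 35.0
over 49.492 [579.696, -14.948, 149.986] [-0.544, 0.364, -0.097] 0.145 35.0
[282.68585835 219.41047212] [281.60779187 212.59415636] {'R': np.float64(87.39394520203052), 'G': np.float64(109.66514244950301), 'Y': np.float64(131.79952301082025), 'bar': np.float64(160.21220594495114), 'd_RY': np.float64(1.846823962409971), 'd_RG': np.float64(2.0684500907978105)}
```

View pics/over2.png

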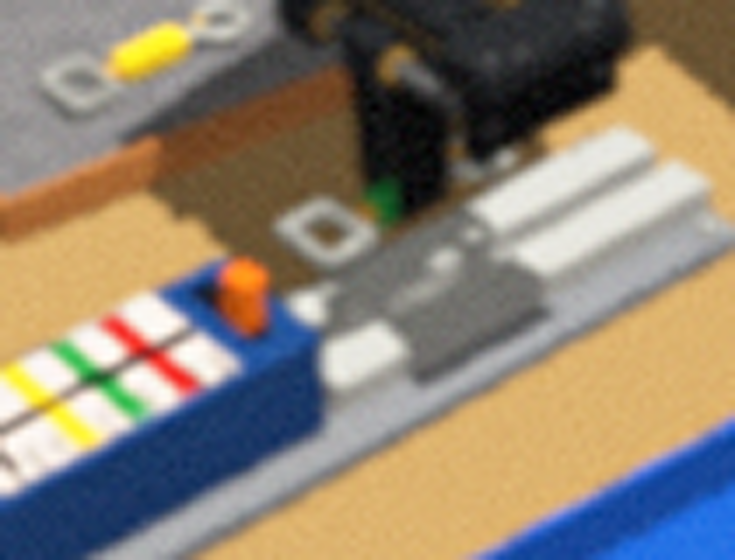

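The loop opening is at (281,213), as predicted. I'll lower it and pull to just short of green, then trim.

```bash
python3 - <<'E'
from act import *
if lower(-35.5):
    x,L=pull(-35.5,9.8,27,2.)
    for l in L[::4]+L[-1:]: print([float(v) for v in l])
    q=pointer();print(x,{k:round(float(v),1) for k,v in q.items()});st()
E
```

```text
lowered [ 0.1  0.4 -0.6]
[-37.5, -0.2, 0.1, -0.2, 0.146]
[-45.5, 2.1, -0.0, -0.4, 0.144]
[-53.5, 3.0, 0.0, -0.6, 0.144]
[-61.5, 4.5, 0.5, -0.2, 0.146]
[-69.5, 5.6, 0.6, -1.1, 0.142]
[-77.5, 6.8, 0.4, -0.2, 0.138]
[-85.5, 8.0, 1.8, -1.7, 0.144]
[-89.5, 8.2, 2.9, -1.1, 0.142]
-89.5 {'R': 87.4, 'G': 109.2, 'Y': 131.8, 'bar': 112.9, 'd_RY': 48.7, 'd_RG': 48.2}
 59.358 [526.561, -16.143, 107.664] [8.421, 1.569, -1.477] 0.145 35.005
```

```bash
python3 - <<'E'
from act import *
x,L=pull(-89.5,10.5,2,1.6);manip.hold(.3);print(x,pointer());fs=dwell(x,4.2);print(np.round(fs,1));q=pointer();print(q)
S=cam('scene')['image'][180:265,210:320]
save(cv2.resize(S,None,fx=7,fy=7,interpolation=cv2.INTER_CUBIC),'pull2.png');st()
E
```

```text
-92.69999999999999 {'R': np.float64(87.39654529754411), 'G': np.float64(108.31670347890187), 'Y': np.float64(131.7850460466458), 'bar': np.float64(110.54519698978264), 'd_RY': np.float64(51.05395187335521), 'd_RG': np.float64(49.65647769895615)}
dwell f 7.520027731142667 9.376983473746092 gap 0.1410947027951405 0.1486871286211546 grip min 35.00619649887085
[8.3 9.  8.1 8.7 7.5 8.6 9.2 9.1 8.7 8.8 8.9 9.  9.1 8.2 9.  9.4 9.  7.9
 8.9 9.  8.9]
{'R': np.float64(87.41320319769531), 'G': np.float64(108.26503777310207), 'Y': np.float64(131.79080835300394), 'bar': np.float64(110.53881052663709), 'd_RY': np.float64(51.071166438288124), 'd_RG': np.float64(49.60102640384606)}
 64.708 [523.484, -16.18, 107.695] [8.377, 1.484, -1.344] 0.143 35.007
```

View pics/pull2.png

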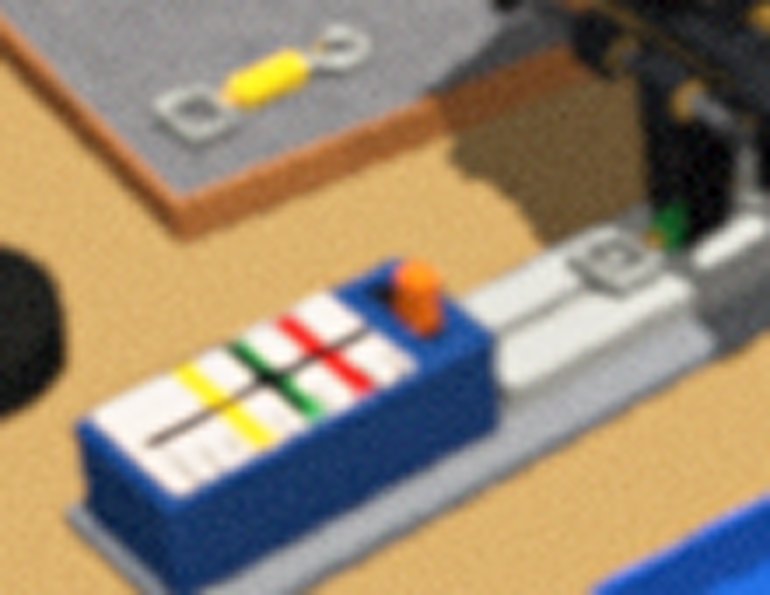

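The pointer bar stands on the green band at crop (270,377), d ≈ 51, and it was held over 4 s. Now I'll return it, lay it in the tray and lock.

```bash
python3 - <<'E'
from act import *
back(-35.0);print(pointer());tray(545,-318)
# lock on
t=tw(48,9);pose((t[0],t[1],150),TA,v=250);print(pointer())
manip.command_gripper(.45);pose((t[0],t[1],67),TA,v=120);manip.command_gripper(0,6);st('grip')
b0=np.array(manip.get_obs()['wrist_force'])
for k in range(1,23):
    t=tw(48,9-k);pose((t[0],t[1],67),TA,v=40)
    f=np.array(manip.get_obs()['wrist_force'])-b0
    if k>13: print(k,f.round(1))
    if abs(f[1])>9: break
manip.command_gripper(.45,6);pose((t[0],t[1],150),TA);st('up')
pose((420,200,230),TA,'j')
T=cam('top')['image'];S=cam('scene')['image']
a=cv2.resize(T[110:240,300:470],None,fx=2.3,fy=2.3,interpolation=cv2.INTER_CUBIC);b=cv2.resize(S[140:270,200:360],None,fx=2.4,fy=2.4,interpolation=cv2.INTER_CUBIC)
o_=np.zeros((320,790,3),np.uint8);o_[:a.shape[0],:a.shape[1]]=a;o_[:b.shape[0],400:400+b.shape[1]]=b
save(o_,'end.png')
E
```

```text
home 69.567 [580.19, -15.393, 107.492] [-0.245, -0.882, -0.335] 0.143 34.999
lift1 70.233 [580.169, -15.384, 128.086] [0.11, 0.979, 1.26] 0.143 35.0
lift 70.683 [580.162, -15.396, 158.064] [0.413, 0.44, -0.565] 0.141 35.0
{'R': np.float64(87.38047706731345), 'G': np.float64(109.64914548641778), 'Y': np.float64(131.77394317831545), 'bar': np.float64(160.21594264720963), 'd_RY': np.float64(1.8100863423863558), 'd_RG': np.float64(2.043284286229209)}
in tray 73.558 [545.177, -318.171, 86.455] [0.459, -0.453, -0.024] 0.141 35.0
{'R': np.float64(87.40173549131383), 'G': np.float64(109.6510368175555), 'Y': np.float64(131.7851262377794), 'bar': np.float64(160.2244198324211), 'd_RY': np.float64(1.8063695197987215), 'd_RG': np.float64(1.9932869795428587)}
grip 78.492 [663.178, -5.691, 145.268] [0.025, -4.976, 1.865] 0.148 6.0
14 [-0.6  6.5  3.4]
15 [-0.2  6.1  3.6]
16 [0.1 6.7 3.8]
17 [-0.6  6.5  3.3]
18 [-0.5  6.6  2.7]
19 [-0.6  6.8  4.3]
20 [-0.1 11.7  3.1]
up 84.9 [663.007, -25.188, 227.291] [-0.36, -1.113, -0.235] 0.446 0.0
```

View pics/end.png

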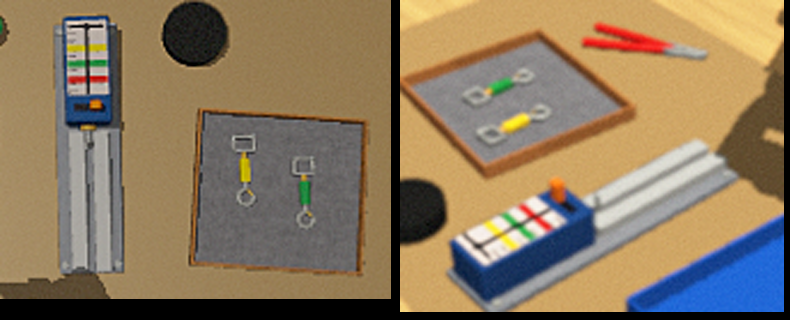

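Both hooks lie flat in the tray, yellow at about (245,170) and green at (305,190) in the crop. The pointer is at zero and the tab is back on its -y side, with the stop felt in the wrist force. No red hook was in the bin. Handing in.

```bash
python3 - <<'E'
from h import *
print(manip.get_obs()['clock']);print(job_done())
E
```

```text
86.2833
the job is handed in; nothing more can be done
None
```

I proof-tested the yellow hook (about 30 mm) and the green hook (about 51 mm), each held over 4 s in its band, laid both flat in the tray and slid the lock back on with the pointer at zero; there was no red hook in the bin, and I handed the job in at about 86 s.

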